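Show a tin's picture and use-by panel to the phone camera

TASK

Pick up the small red-labelled tin and hold it in the air in front of the phone camera on its stand: over the orange dot, in the middle of the camera's view, its axis 16 cm from the lens, leaning back with the camera's tilt so that its side faces the lens squarely, top end uppermost. Show the picture first and keep it still there for a second, then turn the tin a quarter turn about its own axis to show the white use-by panel, and finish while still holding it there, gripped and motionless, not put down. Do not touch the stand or phone with the gripper or the tin, and leave the other tins, the lid and the can opener where they are.

Things in the scene. Friction and masses are not known exactly. Their poses are not given: they have to be found in the camera images.
- red_tin: closed tin, red label, upright, 54 mm diameter, 90 mm tall, about 200 g. Origin: centre of its underside, z up its axis. Picture (red tomato on white) on its +x side; white use-by panel with dark bars on its +y side (from above, a quarter turn counter-clockwise). The ring pull on its lid has its loop towards the picture. At first the picture faces world +x within 75 degrees
- red_mid (a point): point on the red tin's axis, 27 mm above its underside (height of picture and panel): the point to bring to the show spot
- red_picture (a point): centre of the 34 mm picture, 27 mm out from the red tin's axis on its +x, 27 mm above its underside; picture and panel end 45 mm above the underside, so fingers gripping the upper half leave both clear
- red_panel (a point): centre of the use-by panel (28 mm wide, 36 mm high), 27 mm out from the red tin's axis on its +y, 27 mm above its underside
- camera: phone across in the stand's clamp, 150 x 72 x 8 mm, white back with a black lens in a 26 mm yellow ring. Origin: the lens. It looks along its own -x: towards the robot's side and 30 degrees down. Its +x points away from the tin, 30 degrees up; y level along the phone; z up, leaning 30 degrees towards the robot
- show_spot (a point): where red_mid is to be held: 160 mm before the lens on its line of sight, right above the orange dot, 0.19 to 0.24 m above the table; axes parallel to the camera's. Tin axes parallel to these show the picture squarely; tin y along this x, and z along z, show the panel
- stand: fixed copy stand: grey base plate 310 x 120 x 8 mm with a 28 mm orange dot, and a 16 mm post, 0.40 m high, 225 mm beyond the dot, carrying the phone. Origin: on the table under the dot; x level from dot to post (plate from 50 mm before the dot to 260 mm beyond), z up. The lens is 139 mm along x from the dot, 0.27 to 0.32 m up
- green_tin: same tin with a green label, 54 mm in diameter and 90 mm tall, about 200 g; origin at the centre of its underside; leave alone
- yellow_tin: same tin with a yellow label, 54 mm in diameter and 90 mm tall, about 200 g; origin at the centre of its underside; leave alone
- can_opener: white hand-held can opener lying on the table, 165 x 46 mm, 21 mm high, its steel wheels at its +x end; origin under its middle; leave alone
- open_tin: empty opened tin, white and red label, 74 mm in diameter, 110 mm tall; origin at the centre of its underside; leave alone
- tin_lid: round tin lid lying on the table, 72 mm in diameter, 4 mm thick; origin at the centre of its underside; leave alone
- big_tin: large closed tin, white and red label, 74 mm in diameter, 110 mm tall; origin at the centre of its underside; leave alone

How it is judged:
By the outcome, as a careful person would: the job done as asked, in the order asked, and still so for the second after the job is handed in, while the arm keeps its last pose, push and grip.
It also fails if it takes over 38 s, if anything falls off the work surface, if the arm or the gripper's body presses on something with over 40 N, if the wrist force passes 120 N, or if a joint passes its speed limit or range.

ROBOT

A 6-joint arm with a two-finger parallel gripper is mounted at the origin on the work surface. World frame = base frame: x ahead of the robot, y to its left, z up, the work surface at z = 0. Lengths are in mm, angles in rad, forces in N, time in s.
With the tool pointing down it reaches from about 350 to 875 mm from the base axis. Payload 4.2 kg.
Tool frame: the origin (TCP) lies at the very end of the fingers, on their centre line; the grasp point (between the pads) lies 19 mm behind it; z points along the fingers, y is the line along which they close (so a half turn about z gives the same grasp; the last joint's range is limited). The gripper opens to 85 mm and grips with 20 to 120 N. Pads are 22 mm wide; open, the fingers measure 114 mm over their backs; the gripper's body (76 mm by 85 mm) begins 54 mm behind the grasp point. The pads swing forward as they close: fully open they stand 13 mm farther back than shut.
Start: joints at [1.556, 0.385, 0.008, 0, -1.194, -0.259], TCP at [168.963, 601.707, 231.312] pointing down, gripper open.
Joint ranges: [-3.14, 3.14], [-1.21, 2.06], [-1.07, 1.41], [-3.16, 2.05], [-2.99, -0.16], [-3.1, 3.1]. Speed limits (rad/s): [2.79, 2.79, 3.14, 3.14, 3.14, 3.14].

INTERFACE

Orientations are given as a unit quaternion [x, y, z, w].
In Python, from bench import arm, viewer gives the robot as it stands. The module is installed in compiled form; this text tells all that it offers.
- The arm moves only by the tool send_path, called after "Emit:" as name(argument=value, ...) on one line, values as JSON. Schema: {"type":"object","properties":{"segments":{"type":"array","items":{"type":"number"},"minItems":6,"maxItems":60},"finger_gap":{"type":"number"},"only":{"type":"string"},"quiet":{"type":"boolean"},"lines":{"type":"string"}},"required":["segments"],"additionalProperties":false}. segments is one flat list of numbers that holds 1 to 10 rows one after another, with no inner brackets; each row has 6 numbers: dx, dy, dz in mm, then a rotation vector rx, ry, rz in rad; each row is the pose to reach, as a shift and turn from the pose commanded when the call began, along the tool's axes at that moment; what a row does not reach only later rows make up. A row lasts 1/10 s, in which the tool goes at most 50 mm and 0.15 rad, less where a joint would pass 70% of its speed; a pose out of reach is approached as far as the arm can. finger_gap is the finger opening in mm, set as the call begins (left out keeps the last). The fingers move at their own pace and stop on an object; the grip force is fixed at half the most. Time passes only in rows, so rows that do not move let the fingers close. The tool returns the time, the measured TCP pose, the force, the opening and the grip force at its end. only (a regular expression) keeps the lines of the reply that match it, lines (a string "A,B") keeps lines A to B, and quiet returns only ok. Input that does not fit is refused with a message, and nothing moves.
- arm.read_state(): the state, without advancing time (a new reading comes with each control period).
- viewer.get_image(name): name is "scene" or "top" or "wrist"; returns (picture, depth): 420x560x3 uint8, blue, green, red; 420x560 float32, mm along the optical axis (not along the pixel's ray), 0 where there is no reading.
- viewer.get_calibration(name): a dict with "K" (3x3 intrinsics, pixels), "rvec" (rotation vector, rad) and "tvec" (3), from world to camera coordinates, as OpenCV has them. Camera axes: x right, y down, z forward; pixel columns grow to the right and rows downward; lengths in mm; the calibration is good to about 2 mm. The wrist camera is an equidistant fisheye: a pixel r from the principal point sees the ray r / f radians off the axis. A picture is of the moment at which its call begins: read the wrist's pose just before it. get_calibration takes no time and is no camera call; for the wrist camera it gives the pose at the moment of the call.
- arm.job_done(): hands the job in; it is judged then, once.
The state is a dict: "clock": time; "joints": joint angles; "joint_vel": joint speeds; "joint_efforts": joint torques, N m; "position": TCP position; "ee_rot": TCP orientation; "contact_force": force on the tool from outside, world axes, zero at the start; "wrist_torque": the same for the moment, N m; "gripper_width": finger opening in mm; "grasp_force": force on a finger pad.
Only numpy, scipy, OpenCV 4.12 (cv2) and the standard library are available. Lean on these libraries where they do the work, as an engineer would, in place of code of your own. Each camera call takes 0.05 s, during which the arm holds its last target. There are 200 camera calls.

## Working session

There is one attempt and no reset: what is moved stays moved. The work goes in short steps, Python scripts to look and compute and a tool call to move; the robot and the scene stay as the last step left them, time stands still between calls to the robot, and variables do not carry over. Pictures are saved under pics/ and viewed, at most 13 in all, crops included, and the job is handed in when it is done.

```bash
mkdir -p pics && cat > h.py <<'E'
import numpy as np, cv2
from scipy.spatial.transform import Rotation as R
from bench import arm, viewer
def px2w(name,u,v,depth):
    c=viewer.get_calibration(name);K=c["K"]
    d=depth[v,u]; p=np.array([(u-K[0,2])/K[0,0]*d,(v-K[1,2])/K[1,1]*d,d])
    Rm=cv2.Rodrigues(np.array(c["rvec"],float))[0]
    return Rm.T@(p-np.array(c["tvec"]).ravel())
E
python3 - <<'E'
from h import *
for n in("top","scene"):
    im,d=viewer.get_image(n);cv2.imwrite(f"pics/{n}1.png",im);np.save(n+".npy",d)
    cv2.imwrite(f"pics/{n}1b.png",cv2.resize(im,(784,588),interpolation=cv2.INTER_CUBIC))
s=arm.read_state();print(s);print(viewer.get_calibration("top"))
E
```

```text
{'clock': 0.1, 'joints': array([ 1.55560053e+00,  3.85475603e-01,  6.72776433e-03, -3.93127409e-04,
       -1.19401215e+00, -2.58604046e-01]), 'joint_vel': array([-0.00038251, -0.00358063,  0.00078713,  0.0016757 ,  0.00095277,
       -0.00076004]), 'joint_efforts': array([ 8.24366398e-04, -3.93318737e+01,  1.88930100e+01,  4.19806391e+00,
       -2.60998124e-03,  4.26856843e-06]), 'position': array([168.84608948, 601.2046332 , 230.32605265]), 'ee_rot': array([ 9.90633441e-01, -1.36544457e-01, -6.21548871e-05,  9.96747571e-04]), 'contact_force': array([-0.40942829,  0.01473569, -0.1491158 ]), 'wrist_torque': array([-0.04393776,  0.01694823,  0.06682478]), 'grasp_force': 0.0, 'gripper_width': 85.25553356613139}
{'K': array([[399.20294005,   0.        , 287.99696066],
       [  0.        , 399.20294005, 203.33074944],
       [  0.        ,   0.        ,   1.        ]]), 'rvec': array([ 2.23105528, -2.16741029,  0.0731258 ]), 'tvec': array([   2.51937482,  575.38647379, 1141.08016387])}
```

View pics/top1b.png

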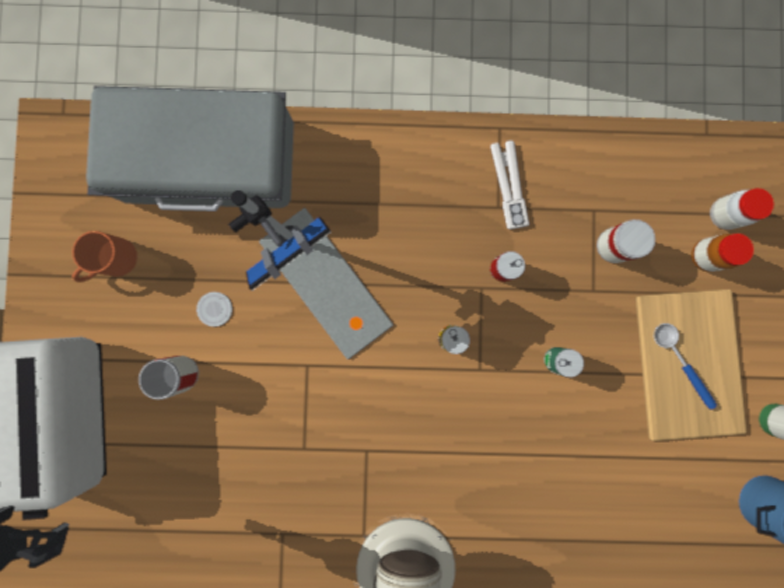

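View pics/scene1b.png

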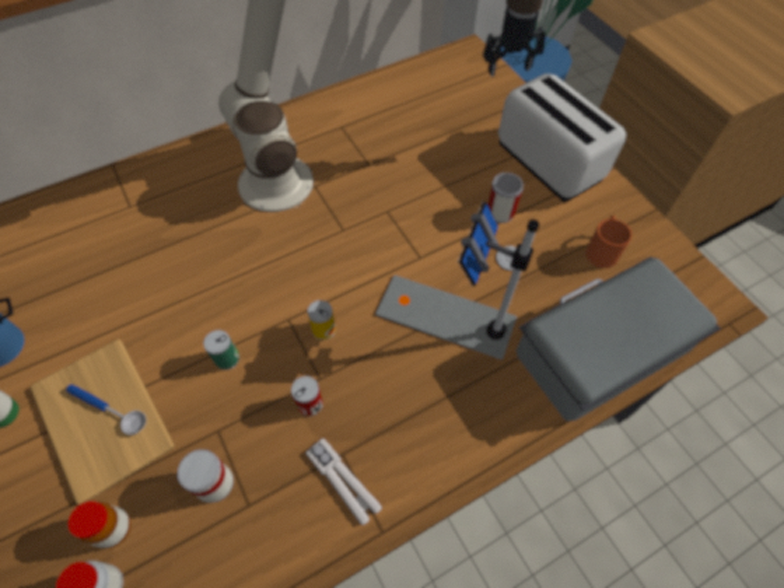

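The top view (784 px wide) shows the red tin at (510,265), with its ring loop to the upper right. The orange dot is at (356,324), and the plate runs up-left to the post near (290,225). The yellow tin is at (455,340), the green one at (567,362), and the phone is at about (287,253).

```bash
cat >> h.py <<'E'
def cloud(name,d):
    c=viewer.get_calibration(name);K=c["K"]
    v,u=np.mgrid[:420,:560]
    p=np.stack([(u-K[0,2])/K[0,0]*d,(v-K[1,2])/K[1,1]*d,d],-1)
    Rm=cv2.Rodrigues(np.array(c["rvec"],float))[0]
    return (p-np.array(c["tvec"]).ravel())@Rm
E
python3 - <<'E'
from h import *
im=cv2.imread("pics/top1.png");d=np.load("top.npy");W=cloud("top",d)
np.set_printoptions(precision=1,suppress=True)
hsv=cv2.cvtColor(im,cv2.COLOR_BGR2HSV)
def at(u,v):return W[int(v/1.4),int(u/1.4)]
for n,u,v in[("table",420,330),("plate",340,300),("lid",510,265),("yl",455,340),("gl",567,362),("dot",356,324),("phone",270,268),("phone2",310,238),("posttop",238,200)]:print(n,at(u,v))
# dot
m=(hsv[...,0]>5)&(hsv[...,0]<16)&(hsv[...,1]>220)&(hsv[...,2]>200)
m[:215]=0;m[250:]=0;m[:,:230]=0;m[:,280:]=0
print("dot",m.sum(),W[m].mean(0))
# tin tops
for n,u,v in[("red",510,265),("yel",455,340),("grn",567,362)]:
    a,b=int(u/1.4),int(v/1.4);w=W[b-30:b+30,a-30:a+30].reshape(-1,3)
    t=w[(w[:,2]>84)&(w[:,2]<98)];c,r=cv2.minEnclosingCircle(t[:,:2].astype(np.float32));print(n,len(t),t.mean(0),c,r)
# plate
P=W.reshape(-1,3);g=(hsv[...,1]<60).reshape(-1)
k=g&(P[:,2]>4)&(P[:,2]<13)&(P[:,0]>480)&(P[:,0]<850)&(P[:,1]>0)&(P[:,1]<330)
mk=k.reshape(420,560).astype(np.uint8);n,l,st,_=cv2.connectedComponentsWithStats(mk);i=1+st[1:,4].argmax();q=W[l==i]
r=cv2.minAreaRect(q[:,:2].astype(np.float32));print("plate",r,len(q),q[:,2].mean());print(cv2.boxPoints(r))
# wrist/phone: scene cam cloud
im2=cv2.imread("pics/scene1.png");D=np.load("scene.npy");W2=cloud("scene",D);h2=cv2.cvtColor(im2,cv2.COLOR_BGR2HSV)
for nm,I,H,WW in(("top",im,hsv,W),("scene",im2,h2,W2)):
    m=(H[...,0]>100)&(H[...,0]<125)&(H[...,1]>120)&(WW[...,2]>180)&(WW[...,2]<420)&(WW[...,0]>500)&(WW[...,0]<900)&(WW[...,1]>50)&(WW[...,1]<400)
    p=WW[m];c=p.mean(0);e=np.linalg.svd(p-c,full_matrices=False)[2];print(nm,len(p),c,e,np.ptp((p-c)@e.T,axis=0))
for nm,WW,u,v in(("sdot",W2,404,300),("sred",W2,306,386)):print(nm,WW[int(v/1.4),int(u/1.4)])
x,y=int(510/1.4),int(265/1.4)
a=cv2.resize(im[y-25:y+25,x-30:x+30],(480,400),interpolation=cv2.INTER_CUBIC)
b=cv2.resize(im2[250:310,195:245],(320,400),interpolation=cv2.INTER_CUBIC)
cv2.imwrite("pics/crop1.png",np.hstack([a,b]))
E
```

```text
table [484.2 -18.8   0.2]
plate [540.4 151.6  11.3]
lid [ 616.3 -186.1   88.2]
yl [469.5 -82.5  93.5]
gl [ 432.6 -299.5   92. ]
dot [492.2 115.5   7.1]
phone [576.4 221.2 348.6]
phone2 [623.9 165.9 332.4]
posttop [666.5 255.9 400.1]
dot 39 [493.7 115.7   7.5]
red 301 [ 615.5 -185.8   89.4] (615.9118041992188, -185.69874572753906) 27.069032669067383
yel 307 [468.  -81.8  89.5] (467.71209716796875, -81.6064224243164) 27.13515281677246
grn 318 [ 429.4 -301.9   89.5] (429.3670654296875, -302.44769287109375) 27.078296661376953
plate ((546.869140625, 158.24185180664062), (233.2322235107422, 120.43038940429688), 38.72288513183594) 2403 7.251383604727869
[[418.2 132.3]
 [493.6  38.3]
 [675.5 184.2]
 [600.2 278.2]]
top 484 [607.7 204.8 311.1] [[-0.6  0.8  0. ]
 [ 0.4  0.3 -0.9]
 [ 0.7  0.5  0.5]] [144.   77.7  11.6]
scene 424 [612.6 197.5 310. ] [[ 0.6 -0.8 -0. ]
 [-0.4 -0.3  0.9]
 [-0.7 -0.5 -0.5]] [146.9  67.   17.7]
sdot [491.5 114.9   5.1]
sred [ 611.2 -183.6   89.4]
```

View pics/crop1.png

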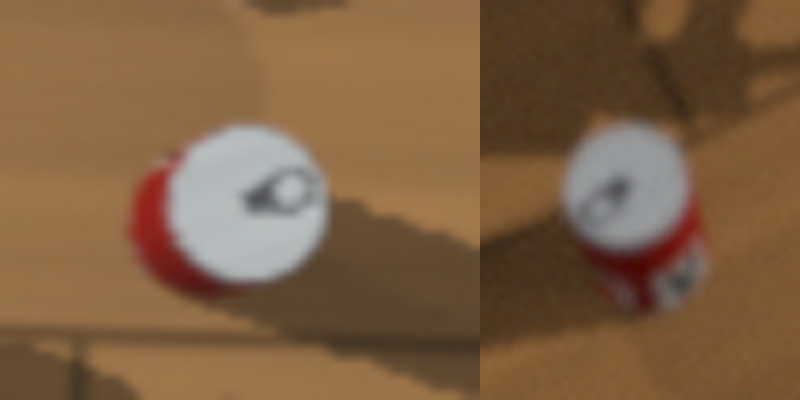

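The crop shows the tin's ring loop at (293,188), against a lid centre of (248,204). So the picture faces roughly −70°, and the white barred panel faces the scene camera at about (687,272). Next I'll compute the yaw estimates, the wrist camera's mount and the first move.

```bash
python3 - <<'E'
from h import *
np.set_printoptions(precision=3,suppress=True)
def ray(name,u,v,z):
    c=viewer.get_calibration(name);K=c["K"];Rm=cv2.Rodrigues(np.array(c["rvec"],float))[0];o=-Rm.T@np.ravel(c["tvec"])
    d=Rm.T@np.array([(u-K[0,2])/K[0,0],(v-K[1,2])/K[1,1],1]);return o+d*(z-o[2])/d[2]
for n,l,t in(("top",(370.6,187.5),(366.2,188.9)),("scene",(213.6,281.1),(217.8,278.2))):
    a=ray(n,*l,90);b=ray(n,*t,90);print(n,a,b,np.degrees(np.arctan2(*(a-b)[[1,0]])), np.degrees(np.arctan2(a[1]+185.7,a[0]-615.9)))
D=np.load("scene.npy");W=cloud("scene",D);p=W[291,227];print("panel",p,np.degrees(np.arctan2(p[1]+185.7,p[0]-615.9))-90)
s=arm.read_state();Rt=R.from_quat(s["ee_rot"]);c=viewer.get_calibration("wrist");Rm=cv2.Rodrigues(np.array(c["rvec"],float))[0];o=-Rm.T@np.ravel(c["tvec"])
print("Kw",c["K"].tolist(),"cam in tool",Rt.inv().apply(o-s["position"]),"\n",Rt.inv().as_matrix()@Rm.T)
g=Rt.inv().apply(np.array([616,-186,200])-s["position"]);print("to above tin",g,Rt.as_matrix())
E
```

```text
top [ 620.755 -203.714   90.   ] [ 616.571 -191.771   90.   ] -70.69338764601936 -74.91652312919673
scene [ 622.037 -201.998   90.   ] [ 619.945 -188.176   90.   ] -81.39398840951385 -69.36750504522844
panel [ 642.363 -178.239   26.768] -74.25487455478851
Kw [[325.19226210127806, 0.0, 272.43243448228776], [0.0, 325.19226210127806, 210.37086397063302], [0.0, 0.0, 1.0]] cam in tool [  78.463   -0.987 -143.496] 
 [[-0.001 -0.953 -0.304]
 [ 1.    -0.001  0.   ]
 [-0.    -0.304  0.953]]
to above tin [643.439 636.82   31.69 ] [[ 0.963 -0.271 -0.   ]
 [-0.271 -0.963 -0.002]
 [ 0.     0.002 -1.   ]]
```

Emit:
send_path(segments=[32,37,3,0,0,0.15,64,74,6,0,0,0.3,96,111,9,0,0,0.45,128,148,12,0,0,0.6,160,185,15,0,0,0.75,192,222,18,0,0,0.9,224,259,21,0,0,1.05,256,296,24,0,0,1.2,288,333,27,0,0,1.35,320,370,30,0,0,1.5], finger_gap=85)

```text
clock: 1.1
position: [377.1, 157.0, 201.2]
ee_rot: [-0.63, 0.777, 0.0, 0.0]
contact_force: [0.8, 1.1, -0.2]
gripper_width: 85.3
grasp_force: 0.0
```

```bash
python3 - <<'E'
from h import *
np.set_printoptions(precision=3,suppress=True)
s=arm.read_state();Rt=R.from_quat(s["ee_rot"]);print(s["joints"],Rt.inv().apply(np.array([600,-320,150])-s["position"]),Rt.as_matrix())
E
```

```text
[ 0.796  0.035 -0.531 -0.    -1.004 -1.005] [ 420.552 -316.754   51.144] [[-0.207 -0.978  0.   ]
 [-0.978  0.207  0.   ]
 [-0.    -0.    -1.   ]]
```

Emit:
send_path(segments=[40,-30,5,0,0,0.15,80,-60,10,0,0,0.3,120,-90,15,0,0,0.45,160,-120,20,0,0,0.6,200,-150,25,0,0,0.75,240,-180,30,0,0,0.9,280,-210,35,0,0,1.05,320,-240,40,0,0,1.2,360,-270,45,0,0,1.35,390,-290,48,0,0,1.5])

```text
clock: 2.1
position: [582.8, -284.1, 151.9]
ee_rot: [0.07, 0.998, 0.0, -0.001]
contact_force: [0.8, 1.1, 0.5]
gripper_width: 84.9
grasp_force: 0.0
```

Emit:
send_path(segments=[0,0,0,0,0,0.1,0,0,0,0,0,0.1,0,0,0,0,0,0.1])

```text
clock: 2.4
position: [582.0, -281.2, 152.9]
ee_rot: [0.115, 0.993, 0.0, -0.001]
contact_force: [-0.2, -0.1, -0.8]
gripper_width: 85.2
grasp_force: 0.0
```

```bash
python3 - <<'E'
from h import *
np.set_printoptions(precision=3,suppress=True)
s=arm.read_state();print(s["joints"]);im,d=viewer.get_image("wrist");cv2.imwrite("pics/w1.png",im)
np.save("w1.npy",d);c=viewer.get_calibration("wrist");np.savez("w1c.npz",**c)
cv2.imwrite("pics/w1b.png",cv2.resize(im,(784,588),interpolation=cv2.INTER_CUBIC))
E
```

```text
[-0.2    0.481 -0.042 -0.    -1.048 -1.6  ]
```

View pics/w1b.png

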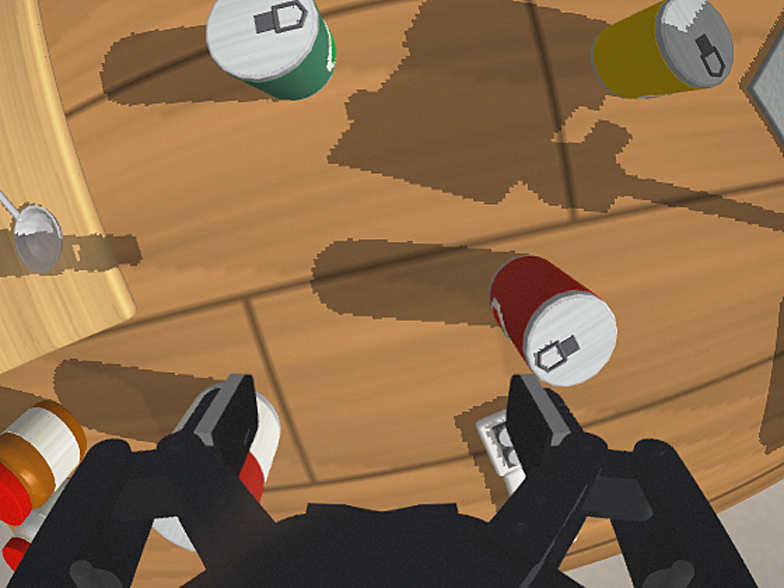

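The wrist view shows the red tin's lid centred near (571,340). The ring loop's tip is at (536,362) and its tab end at (578,345). A slice of the white picture is visible on the left side at (497,308). I'll enlarge that area.

```bash
python3 - <<'E'
import cv2
im=cv2.imread("pics/w1.png");cv2.imwrite("pics/w1c.png",cv2.resize(im[175:285,340:450],(600,600),interpolation=cv2.INTER_CUBIC))
E
```

```text
(no output)
```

View pics/w1c.png

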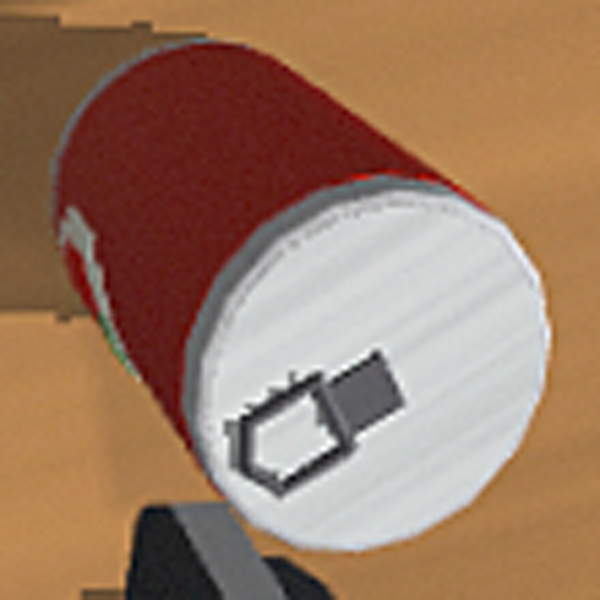

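```bash
cat >> h.py <<'E'
def wray(c,u,v):
    K=c["K"];x=(u-K[0,2])/K[0,0];y=(v-K[1,2])/K[1,1];t=np.hypot(x,y)
    d=np.array([x/t*np.sin(t),y/t*np.sin(t),np.cos(t)]);Rm=cv2.Rodrigues(np.array(c["rvec"],float))[0]
    return -Rm.T@np.ravel(c["tvec"]),Rm.T@d
def wz(c,u,v,z):
    o,d=wray(c,u,v);return o+d*(z-o[2])/d[2]
E
python3 - <<'E'
from h import *
np.set_printoptions(precision=2,suppress=True)
c=dict(np.load("w1c.npz"));f=lambda x,y:(340+(x+.5)*110/600-.5,175+(y+.5)*110/600-.5)
q=[f(391,375),f(336,409),f(257,462)]
P=[wz(c,*p,90) for p in q];print(P)
for a,b in((0,1),(0,2),(1,2)):e=P[b]-P[a];print(np.degrees(np.arctan2(e[1],e[0])))
im=cv2.imread("pics/w1.png");h=cv2.cvtColor(im,cv2.COLOR_BGR2HSV)
m=((h[...,1]<50)&(h[...,2]>150)).astype(np.uint8);n,l=cv2.connectedComponents(m);k=l==l[int(f(450,250)[1]),int(f(450,250)[0])]
ct=max(cv2.findContours(k.astype(np.uint8),0,2)[0],key=len)[:,0]
w=np.array([wz(c,*p,90) for p in ct.astype(float)]);print("lid",k.sum(),cv2.minEnclosingCircle(w[:,:2].astype(np.float32)),cv2.fitEllipse(w[:,:2].astype(np.float32)))
for p in[(75,213),(130,372)]:
    o,d=wray(c,*f(*p));a=np.array([616,-186]);oo=o[:2]-a;A=d[:2]@d[:2];B=oo@d[:2];C=oo@oo-729;t=(-B-np.sqrt(max(B*B-A*C,0)))/A;x=o+t*d;print("pic",x,np.degrees(np.arctan2(x[1]+186,x[0]-616)))
s=arm.read_state();Rt=R.from_quat(s["ee_rot"]);print(Rt.inv().apply(np.array([616,-186,130])-s["position"]),Rt.as_matrix())
E
```

```text
[array([ 619.67, -183.48,   90.  ]), array([ 622.6 , -191.95,   90.  ]), array([ 627.54, -204.  ,   90.  ])]
-70.88415341682094
-69.0070627453771
-67.71520631400128
lid 2794 ((619.5841674804688, -185.0689239501953), 26.648714065551758) ((619.6043090820312, -185.16738891601562), (51.994808197021484, 52.52079391479492), 53.08791732788086)
pic [ 610.51 -212.44   26.34] -101.73260460575746
pic [ 627.13 -212.83   54.6 ] -67.46426905660744
[-11.42 100.06  23.23] [[-0.97  0.23 -0.  ]
 [ 0.23  0.97  0.  ]
 [ 0.    0.   -1.  ]]
```

Emit:
send_path(segments=[-5,35,0,0,0,0,-10,70,0,0,0,0,-13.6,101.4,0,0,0,0,-13.6,101.4,25,0,0,0,-13.6,101.4,50,0,0,0,-13.6,101.4,75,0,0,0,-13.6,101.4,95,0,0,0,-13.6,101.4,103,0,0,0,-13.6,101.4,103,0,0,0], finger_gap=85)

```text
clock: 3.35
position: [618.3, -185.2, 49.7]
ee_rot: [0.115, 0.993, -0.0, -0.001]
contact_force: [-0.5, -0.2, -0.6]
gripper_width: 84.8
grasp_force: 0.0
```

Emit:
send_path(segments=[0,0,0,0,0,0,0,0,0,0,0,0,0,0,0,0,0,0,0,0,0,0,0,0,0,0,0,0,0,0,0,0,0,0,0,0,0,0,0,0,0,0,0,0,0,0,0,0], finger_gap=40)

```text
clock: 4.15
position: [620.1, -186.2, 52.2]
ee_rot: [0.116, 0.993, -0.0, 0.002]
contact_force: [-0.1, -0.1, 5.7]
gripper_width: 52.3
grasp_force: 63.6
```

Emit:
send_path(segments=[0,0,-15,0,0,0,0,0,-45,0,0,0,0,0,-85,0,0,0,0,0,-125,0,0,0,0,0,-150,0,0,0,0,0,-150,0,0,0,0,0,-150,0,0,0], finger_gap=40)

```text
clock: 4.85
position: [618.2, -185.6, 199.4]
ee_rot: [0.116, 0.993, 0.001, -0.001]
contact_force: [0.5, -0.1, -3.2]
gripper_width: 52.5
grasp_force: 63.3
```

```bash
python3 - <<'E'
from h import *
np.set_printoptions(precision=3,suppress=True)
s=arm.read_state();c=viewer.get_calibration("wrist");np.savez("w2c.npz",pos=s["position"],rot=s["ee_rot"],**c);im,d=viewer.get_image("wrist");cv2.imwrite("pics/w2.png",im)
np.save("w2.npy",d)
cv2.imwrite("pics/w2b.png",cv2.resize(im,(784,588),interpolation=cv2.INTER_CUBIC))
print(s["joints"])
E
```

```text
[-0.042  0.442  0.017 -0.001 -1.147 -1.761]
```

View pics/w2b.png

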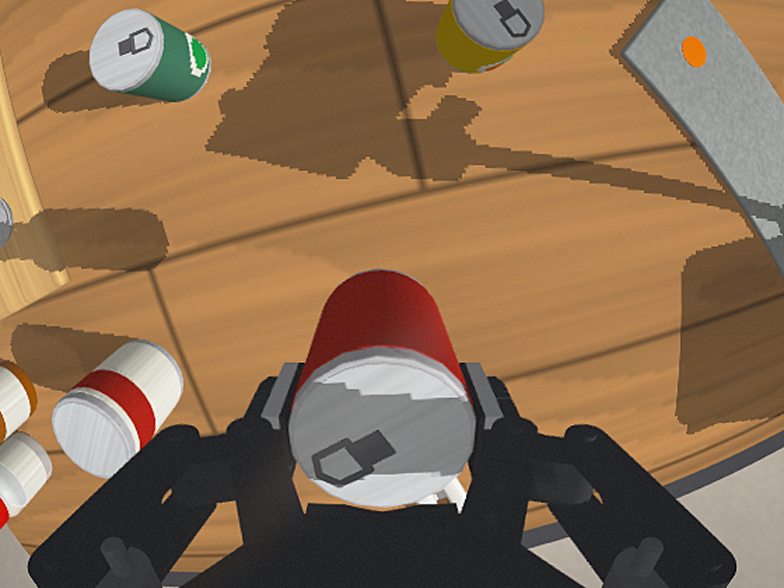

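The tin is gripped and upright in the wrist view. The lid is centred near (382,425), the ring loop's tip is at (316,470) and its tab end at (387,442). The orange dot shows at (694,51).

```bash
python3 - <<'E'
from h import *
np.set_printoptions(precision=2,suppress=True)
c=dict(np.load("w2c.npz"));im=cv2.imread("pics/w2.png");d=np.load("w2.npy");Rt=R.from_quat(c["rot"]);h=cv2.cvtColor(im,cv2.COLOR_BGR2HSV)
def P(u,v):
    o,r=wray(c,u,v);Rm=cv2.Rodrigues(c["rvec"])[0];return Rt.inv().apply(o+r*d[v,u]/(Rm@r)[2]-c["pos"])
m=((h[...,1]<40)&(h[...,2]>110)).astype(np.uint8);n,l=cv2.connectedComponents(m);k=l==l[int(400/1.4),int(380/1.4)]
vu=np.argwhere(k);Q=np.array([P(u,v) for v,u in vu]);med=np.median(Q[:,2]);g=abs(Q[:,2]-med)<4
A=np.c_[Q[g][:,:2],np.ones(g.sum())];co=np.linalg.lstsq(A,Q[g][:,2],rcond=None)[0];print("lid z in tool",med,"plane",co,g.sum())
hz=med
def T(u,v):
    o,r=wray(c,u,v);o=Rt.inv().apply(o-c["pos"]);r=Rt.inv().apply(r);return o+r*(hz-o[2])/r[2]
ct=max(cv2.findContours(k.astype(np.uint8),0,2)[0],key=len)[:,0]
w=np.array([T(*p) for p in ct.astype(float)])[:,:2].astype(np.float32);w=cv2.convexHull(w);print("lid circle",cv2.minEnclosingCircle(w),cv2.fitEllipse(w))
hull=np.zeros(im.shape[:2],np.uint8);cv2.fillConvexPoly(hull,cv2.convexHull(ct),1);hull=cv2.erode(hull,np.ones((9,9)))
r=(hull>0)&(h[...,2]<85);n,l,st,_=cv2.connectedComponentsWithStats(r.astype(np.uint8));i=1+st[1:,4].argmax();vu=np.argwhere(l==i)
w=np.array([T(u,v) for v,u in vu.astype(float)])[:,:2];e=np.linalg.svd(w-w.mean(0),full_matrices=False)[2][0];print("ring",len(w),w.mean(0),np.ptp((w-w.mean(0))@e),e,np.degrees(np.arctan2(e[1],e[0])))
for q in[(387,442),(316,470)]:print(T(*(np.array(q)/1.4))[:2])
print("dot",wz(c,694/1.4,51/1.4,8), "tool z",Rt.as_matrix()[:,2], "x yaw",np.degrees(np.arctan2(*Rt.as_matrix()[[1,0],0])))
E
```

```text
lid z in tool -39.08583541795977 plane [  0.     0.01 -39.13] 10005
lid circle ((-1.8110488653182983, 6.011925220489502), 32.534236907958984) ((-0.9787788391113281, 3.8184995651245117), (53.38186264038086, 64.18243408203125), 58.4781494140625)
ring 917 [-4.52 -6.38] 24.557101592419286 [-0.53 -0.85] -122.29357676658408
[0.53 2.39]
[-10.25 -18.36]
dot [496.28 119.24   8.  ] tool z [-0.  0. -1.] x yaw 166.66127128465513
```

```bash
python3 - <<'E'
import cv2
im=cv2.imread("pics/w2.png");cv2.imwrite("pics/w2c.png",cv2.resize(im[245:365,200:345],(725,600),interpolation=cv2.INTER_CUBIC))
E
```

```text
(no output)
```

View pics/w2c.png

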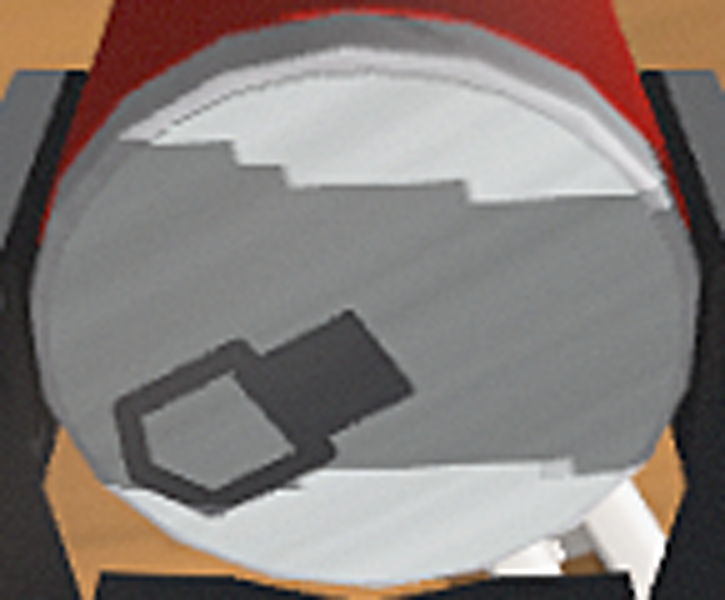

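```bash
python3 - <<'E'
from h import *
np.set_printoptions(precision=2,suppress=True)
c=dict(np.load("w2c.npz"));Rt=R.from_quat(c["rot"])
def T(x,y,hz):
    u,v=200+(x+.5)/5-.5,245+(y+.5)/5-.5
    o,r=wray(c,u,v);o=Rt.inv().apply(o-c["pos"]);r=Rt.inv().apply(r);return (o+r*(hz-o[2])/r[2])[:2]
ang=lambda e:np.degrees(np.arctan2(e[1],e[0]))
for hz in(-39,-41):
    t=lambda x,y:T(x,y,hz)
    print("edges",[round(float(ang(t(*b)-t(*a))),1) for a,b in[((350,310),(262,357)),((413,392),(330,437)),((238,340),(115,408)),((335,447),(212,513))]], "perp",[round(float(ang(t(*b)-t(*a)))-90,1) for a,b in[((350,310),(413,392)),((238,340),(335,447)),((115,408),(212,513))]])
    M=[(t(*a)+t(*b))/2 for a,b in[((350,310),(413,392)),((238,340),(335,447)),((115,408),(212,513))]];print("axis",ang(M[1]-M[0]),ang(M[2]-M[0]),M)
    L=np.array([t(*p) for p in[(350,48),(32,315),(697,270),(380,583),(110,480),(600,515)]]);A=np.c_[2*L,np.ones(6)];s=np.linalg.lstsq(A,(L**2).sum(1),rcond=None)[0];print("lid",s[:2],np.sqrt(s[2]+s[:2]@s[:2]))
E
```

```text
edges [-123.6, -125.2, -125.0, -126.0] perp [58.5, 55.5, 56.9]
axis -120.17390662959711 -123.34102617670493 [array([0.84, 2.23]), array([-3.52, -5.27]), array([-10.9 , -15.61])]
lid [1.27 1.32] 26.262007388652616
edges [-123.6, -125.2, -125.0, -126.0] perp [58.5, 55.5, 56.9]
axis -120.17390662959704 -123.34102617670494 [array([2.3, 2.2]), array([-1.98, -5.15]), array([ -9.21, -15.29])]
lid [2.72 1.31] 25.759385736551646
```

```bash
cat >> h.py <<'E'
TH=np.radians(-123.5);OFF=np.array([1,.5,24.])
B=np.array([[np.cos(TH),np.sin(TH),0],[np.sin(TH),-np.cos(TH),0],[0,0,-1.]]).T # tin axes in tool (columns)
def goal(dot,psi,zs,back=0,panel=False,lat=0,up=0):
    s=np.array([np.cos(psi),np.sin(psi),0]);C=np.stack([.866025*s+[0,0,.5],[-s[1],s[0],0],-.5*s+[0,0,.866025]],1)
    Tin=C@(R.from_euler('z',-90,degrees=True).as_matrix() if panel else np.eye(3))
    Rt=Tin@B.T; p=np.array([dot[0],dot[1],zs])-Rt@OFF+C@np.array([-back,lat,up]);return p,R.from_matrix(Rt)
def rel(p,Rg):
    s=arm.read_state();Rt=R.from_quat(s["ee_rot"]);return Rt.inv().apply(p-s["position"]),(Rt.inv()*Rg).as_rotvec()
E
python3 - <<'E'
from h import *
np.set_printoptions(precision=3,suppress=True)
p,Rg=goal((495,117),np.radians(38.7),225,back=90);s=arm.read_state()
print(p,Rg.as_matrix());t,r=rel(p,Rg);print(t,r,np.linalg.norm(t),np.linalg.norm(r))
E
```

```text
[425.112  61.724 201.269] [[ 0.148 -0.909  0.39 ]
 [-0.95  -0.021  0.313]
 [-0.276 -0.417 -0.866]]
[244.393 196.156  -2.045] [ 0.028 -0.611 -1.846] 313.3842301947248 1.944228579934895
```

Emit:
send_path(segments=[18,15,0,0,-0.046,-0.138,36,29,0,0,-0.092,-0.276,54,44,0,0,-0.138,-0.414,72,58,0,0,-0.184,-0.552,90,73,0,0,-0.23,-0.69,108,87,0,0.01,-0.276,-0.828,126,101,0,0.01,-0.322,-0.966,144,116,-1,0.02,-0.368,-1.104,162,130,-2,0.02,-0.414,-1.242,180,145,-2,0.02,-0.46,-1.38])

```text
clock: 5.9
position: [474.5, -3.2, 199.7]
ee_rot: [-0.542, 0.814, -0.033, 0.206]
contact_force: [0.7, -0.5, -2.5]
gripper_width: 52.6
grasp_force: 63.4
```

```bash
python3 - <<'E'
from h import *
np.set_printoptions(precision=3,suppress=True)
p,Rg=goal((495,117),np.radians(38.7),225,back=90);s=arm.read_state()
print(s["joints"]);t,r=rel(p,Rg);print(t,r,np.linalg.norm(t),np.linalg.norm(r))
E
```

```text
[ 0.3   -0.009 -0.616 -0.102 -0.55  -0.619]
[-42.476  69.083  -8.668] [ 0.006 -0.153 -0.459] 81.55868643150565 0.4833659358608353
```

Emit:
send_path(segments=[-11,17,-2,0,-0.04,-0.12,-21,35,-4,0,-0.08,-0.24,-32,52,-6,0,-0.12,-0.36,-42,69,-8.6,0,-0.153,-0.459,-42,69,-8.6,0,-0.153,-0.459,-42,69,-8.6,0,-0.153,-0.459])

```text
clock: 6.5
position: [427.3, 60.9, 202.3]
ee_rot: [0.712, -0.653, 0.038, -0.254]
contact_force: [-0.1, -0.6, -2.5]
gripper_width: 52.7
grasp_force: 63.4
```

```bash
python3 - <<'E'
from h import *
np.set_printoptions(precision=3,suppress=True)
p,Rg=goal((495,117),np.radians(38.7),225,back=90)
s=arm.read_state();c=viewer.get_calibration("wrist");np.savez("w3c.npz",pos=s["position"],rot=s["ee_rot"],**c);im,d=viewer.get_image("wrist");np.save("w3.npy",d)
cv2.imwrite("pics/w3.png",im);cv2.imwrite("pics/w3b.png",cv2.resize(im,(784,588),interpolation=cv2.INTER_CUBIC))
print(s["joints"]);t,r=rel(p,Rg);print(t,r)
E
```

```text
[ 0.41  -0.107 -0.671 -0.27  -0.517 -0.123]
[-0.848  2.919  0.362] [ 0.003 -0.    -0.006]
```

View pics/w3b.png

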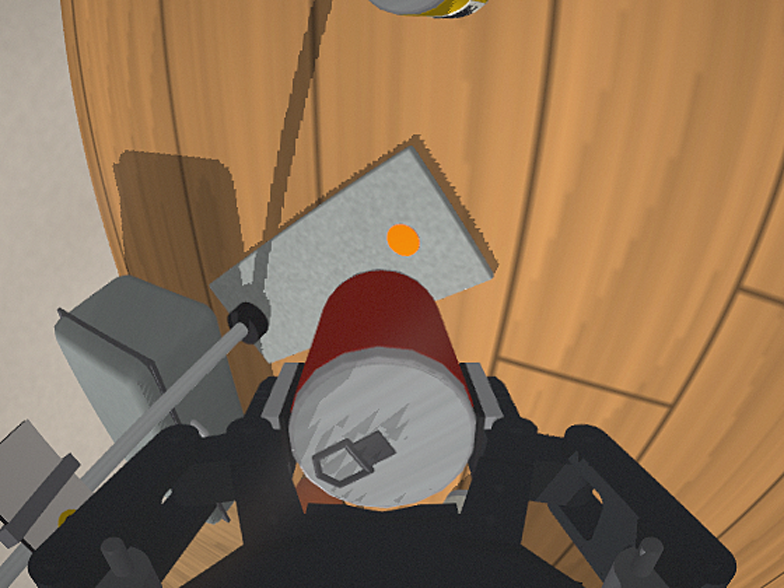

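The wrist view shows the orange dot at (403,239), the plate's near corners at (410,150) and (493,278), and the post foot at (249,322). The yellow lens ring is partly hidden by the finger at (68,516). I'll measure from these.

```bash
python3 - <<'E'
from h import *
np.set_printoptions(precision=1,suppress=True)
c=dict(np.load("w3c.npz"));im=cv2.imread("pics/w3.png");d=np.load("w3.npy");h=cv2.cvtColor(im,cv2.COLOR_BGR2HSV)
Rm=cv2.Rodrigues(c["rvec"])[0]
def P(u,v):
    o,r=wray(c,u,v);return o+r*d[v,u]/(Rm@r)[2]
f=lambda u,v,z=8:wz(c,(u+.5)/1.4-.5,(v+.5)/1.4-.5,z)
m=(h[...,0]>8)&(h[...,0]<18)&(h[...,1]>230)&(h[...,2]>200);v,u=np.nonzero(m);k=(abs(u-288)<20)&(abs(v-171)<20);dot=wz(c,u[k].mean(),v[k].mean(),8);print("dot",dot,k.sum())
post=f(250,322);e=post-dot;print("post",post,np.linalg.norm(e),np.degrees(np.arctan2(e[1],e[0])))
A,Bc,Cc=f(410,150),f(493,278),f(212,285);print("plate",A,Bc,Cc,np.degrees(np.arctan2(*(Cc-A)[[1,0]])),np.degrees(np.arctan2(*(A-Bc)[[1,0]]))-90,np.linalg.norm(A-Bc),np.linalg.norm(Cc-A))
y=(h[...,0]>20)&(h[...,0]<35)&(h[...,1]>150)&(np.mgrid[:420,:560][1]<80)&(np.mgrid[:420,:560][0]>330);v,u=np.nonzero(y);print("yellow",list(zip(u,v,d[y])))
for a,b in zip(u[::6],v[::6]):print(P(a,b))
for q in[(35,440),(30,460),(15,470),(60,500)]:
    a,b=int(q[0]/1.4),int(q[1]/1.4);print("ph",q,im[b,a],P(a,b))
x=cv2.resize(im[290:400,0:110],(600,600),interpolation=cv2.INTER_CUBIC);cv2.imwrite("pics/w3c.png",x)
E
```

```text
dot [497.  118.4   8. ] 371
post [678.2 267.3   8. ] 234.47840203488576 39.412173979333964
plate [494.4  43.3   8. ] [421.  132.7   8. ] [728.2 230.5   8. ] 38.66988128625178 -140.60734651588112 115.62377711974521 299.55555261778045
yellow [(np.int64(48), np.int64(364), np.float32(229.09361)), (np.int64(49), np.int64(364), np.float32(229.98003)), (np.int64(50), np.int64(364), np.float32(230.26146)), (np.int64(51), np.int64(364), np.float32(231.69669)), (np.int64(52), np.int64(364), np.float32(232.59023)), (np.int64(53), np.int64(364), np.float32(233.12596)), (np.int64(46), np.int64(365), np.float32(225.41612)), (np.int64(47), np.int64(365), np.float32(227.35411)), (np.int64(48), np.int64(365), np.float32(228.12196)), (np.int64(49), np.int64(365), np.float32(229.8762)), (np.int64(50), np.int64(365), np.float32(230.32458)), (np.int64(51), np.int64(365), np.float32(231.56822)), (np.int64(52), np.int64(365), np.float32(231.52937)), (np.int64(53), np.int64(365), np.float32(232.06927)), (np.int64(44), np.int64(366), np.float32(223.87357)), (np.int64(45), np.int64(366), np.float32(224.95686
[... 2243 characters left out ...]
np.float32(218.06065)), (np.int64(44), np.int64(373), np.float32(217.65103)), (np.int64(42), np.int64(374), np.float32(215.30911)), (np.int64(43), np.int64(374), np.float32(217.07857)), (np.int64(42), np.int64(375), np.float32(214.39694)), (np.int64(42), np.int64(376), np.float32(67.40578))]
[613.3 196.9 297. ]
[612.  194.2 299.3]
[611.1 199.4 294.8]
[612.1 197.3 298.5]
[611.8 194.9 301.5]
[609.8 191.6 303.7]
[611.5 193.3 305.2]
[610.7 193.4 305.9]
[608.2 192.5 305.9]
[607.7 194.  305.9]
[606.9 193.9 308.1]
ph (35, 440) [121 123 127] [655.  168.7 278.7]
ph (30, 460) [117 122 124] [643.5 167.9 292.1]
ph (15, 470) [117 118 123] [638.4 160.  305.5]
ph (60, 500) [118 122 127] [621.5 192.9 296.3]
```

View pics/w3c.png

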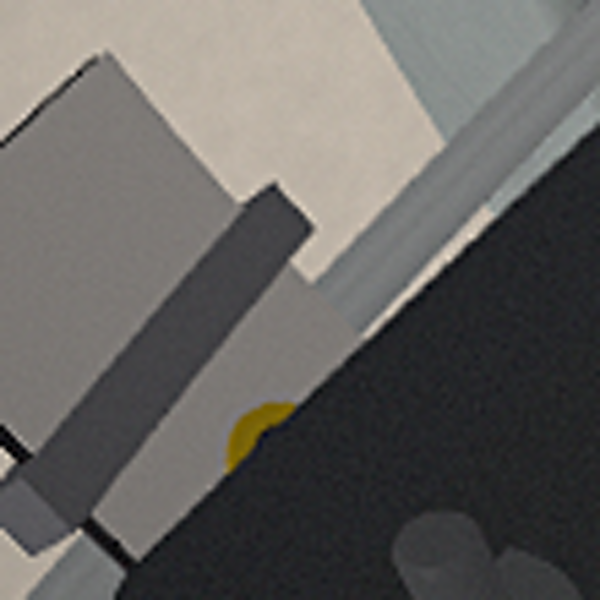

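The crop shows the lens ring's outer arc through (230,468), (232,440), (245,420), (265,405) and (298,403), the rest of it hidden by the finger.

```bash
python3 - <<'E'
from h import *
from scipy.optimize import least_squares
np.set_printoptions(precision=1,suppress=True)
c=dict(np.load("w3c.npz"));im=cv2.imread("pics/w3.png");d=np.load("w3.npy");Rm=cv2.Rodrigues(c["rvec"])[0]
W=cloud("top",np.load("top.npy"));h=cv2.cvtColor(cv2.imread("pics/top1.png"),cv2.COLOR_BGR2HSV)
m=(h[...,0]>100)&(h[...,0]<125)&(h[...,1]>120)&(W[...,2]>180)&(W[...,2]<420)&(W[...,0]>500)&(W[...,0]<900)&(W[...,1]>50)&(W[...,1]<400)
p=W[m];q=np.median(p,0);r=cv2.minAreaRect(p[:,:2].astype(np.float32));print("phone top",q,r)
psi=np.radians(38.8);s=np.array([np.cos(psi),np.sin(psi),0]);C=np.stack([.866025*s+[0,0,.5],[-s[1],s[0],0],-.5*s+[0,0,.866025]],1)
a=p@C;print("top screen plane camx",np.median(a[:,0]),np.percentile(a[:,0],[20,80]),"y range",np.percentile(a[:,1],[1,99]),"z range",np.percentile(a[:,2],[1,99]))
b=[]
for v in range(300,378):
  for u in range(0,60):
    if 90<im[v,u].mean()<140 and np.ptp(im[v,u].astype(int))<12 or 0:
      o,ry=wray(c,u,v);x=o+ry*d[v,u]/(Rm@ry)[2]
      if 250<x[2]<350 and 130<x[1]<260:b.append(x@C)
b=np.array(b);off=np.median(b[:,0]);print("wrist back plane",len(b),off,np.percentile(b[:,0],[20,80]),"y",np.percentile(b[:,1],[1,99]),"z",np.percentile(b[:,2],[1,99]))
pts=[]
for x,y in[(230,468),(232,440),(245,420),(265,405),(298,403)]:
    o,ry=wray(c,(x+.5)*110/600-.5,290+(y+.5)*110/600-.5);n=C[:,0];pts.append((o+ry*(off-o@n)/(ry@n))@C)
pts=np.array(pts);print(pts)
f=least_squares(lambda t:np.hypot(pts[:,1]-t[0],pts[:,2]-t[1])-13,pts[0,1:]+[0,-10]);L=C@np.array([off,*f.x]);print("lens",L,f.fun,f.x,"spot",L-160*C[:,0])
for dt in[(495.5,117.3),(497,118.4),(493.7,115.7)]:print((np.array([*dt,0])@C)[1], L[:2]-np.array(dt),np.linalg.norm(L[:2]-np.array(dt)),np.degrees(np.arctan2(*(L[:2]-np.array(dt))[::-1])))
E
```

```text
phone top [608.  205.3 312.2] ((608.0741577148438, 207.00247192382812), (33.80471420288086, 143.40057373046875), 38.60822296142578)
top screen plane camx 676.7685420381792 [676.3 677.2] y range [-290.2 -149.7] z range [-66.4  -2.1]
wrist back plane 2507 671.2293407646729 [670.4 672. ] y [-292.7 -227.5] z [-72.  -5.]
[[ 671.2 -228.9  -29.6]
 [ 671.2 -231.5  -34.2]
 [ 671.2 -231.7  -39.3]
 [ 671.2 -230.5  -44.9]
 [ 671.2 -225.9  -50.6]]
lens [605.5 205.6 302. ] [ 0.4  0.1 -0.5 -0.2  0.5] [-219.2  -38.8] spot [497.6 118.7 222. ]
-219.06584524462818 [110.   88.3] 141.05989189486988 38.73129664341825
-219.14847920025028 [108.5  87.2] 139.2015462265556 38.7643918528088
-219.1848991280625 [111.8  89.9] 143.46517366379112 38.779995139869804
```

```bash
cat >> h.py <<'E'
SPOT=((496,117.5),np.radians(38.75),224)
E
python3 - <<'E'
from h import *
np.set_printoptions(precision=3,suppress=True)
t,r=rel(*goal(*SPOT));print(t,r)
E
```

```text
[-50.993 -72.359   1.532] [ 0.003 -0.001 -0.006]
```

Emit:
send_path(segments=[-8,-12,0,0,0,0,-20,-28,0,0,0,0,-32,-46,1,0,0,0,-42,-60,1,0,0,0,-48,-68,1.5,0,0,0,-51,-72.4,1.5,0.003,0,-0.006,-51,-72.4,1.5,0.003,0,-0.006,-51,-72.4,1.5,0.003,0,-0.006,-51,-72.4,1.5,0.003,0,-0.006])

```text
clock: 7.45
position: [486.5, 110.9, 246.1]
ee_rot: [0.713, -0.651, 0.04, -0.256]
contact_force: [-0.5, 0.5, -1.6]
gripper_width: 52.5
grasp_force: 63.4
```

```bash
python3 - <<'E'
from h import *
np.set_printoptions(precision=3,suppress=True)
t,r=rel(*goal(*SPOT));print(t,r)
s=arm.read_state();print(s["joints"]);c=viewer.get_calibration("wrist");np.savez("w4c.npz",pos=s["position"],rot=s["ee_rot"],**c);im,d=viewer.get_image("wrist");np.save("w4.npy",d);cv2.imwrite("pics/w4.png",im)
im2,d2=viewer.get_image("scene");t2,dt=viewer.get_image("top");cv2.imwrite("pics/top4.png",t2);np.save("top4.npy",dt)
a=cv2.resize(im[245:365,200:345],(483,400),interpolation=cv2.INTER_CUBIC);b=cv2.resize(im2[130:270,250:361],(317,400),interpolation=cv2.INTER_CUBIC)
cv2.imwrite("pics/s4.png",np.hstack([a,b]))
E
```

```text
[ 0.273 -0.066  0.903] [-0.002  0.     0.   ]
[ 0.486 -0.044 -0.529 -0.174 -0.575 -0.273]
```

View pics/s4.png

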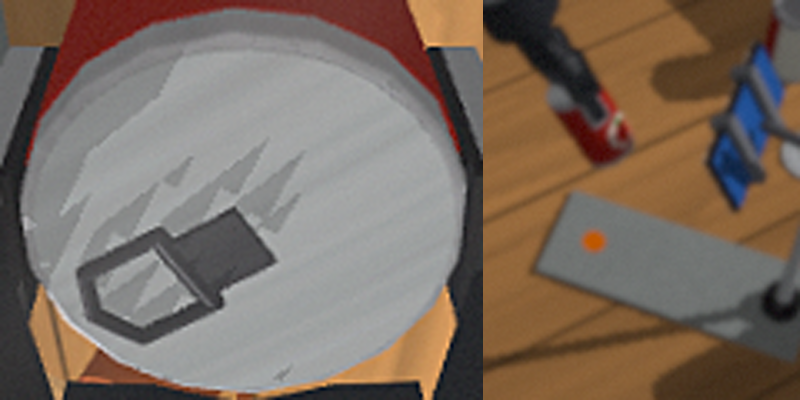

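The lid ring sits at the same pixels as before, so the tin hasn't slipped. The scene crop shows the red tin above the dot, with its picture facing the phone. I'll cross-check the tin-to-phone geometry in the scene camera alone.

```bash
cat > chk.py <<'E'
from h import *
from scipy.optimize import least_squares
np.set_printoptions(precision=1,suppress=True)
dot,psi,zs=SPOT;s=np.array([np.cos(psi),np.sin(psi),0]);C=np.stack([.866025*s+[0,0,.5],[-s[1],s[0],0],-.5*s+[0,0,.866025]],1)
for n in("scene","top"):
    im,d=viewer.get_image(n);W=cloud(n,d);h=cv2.cvtColor(im,cv2.COLOR_BGR2HSV);S=(W-np.array([*dot,zs]))@C
    red=((h[...,0]<8)|(h[...,0]>172))&(h[...,1]>140)&(np.abs(S).max(-1)<75)
    red=cv2.erode(red.astype(np.uint8),np.ones((2,2)))>0
    p=S[red];print(n,"red",len(p))
    if len(p)>20:
        f=least_squares(lambda t:np.hypot(p[:,0]-t[0]-t[2]*p[:,2],p[:,1]-t[1]-t[3]*p[:,2])-27,[0,0,0,0],loss="soft_l1");print(" axis xy",f.x[:2],"tilt deg",np.degrees(f.x[2:]),"z range",np.percentile(p[:,2],[1,99]),"pts x",np.percentile(p[:,0],[5,95]),"res",np.std(f.fun))
    b=(h[...,0]>100)&(h[...,0]<125)&(h[...,1]>120)&(abs(S[...,0]-165)<30)&(abs(S[...,1])<90);q=S[b];print(" phone",len(q),np.median(q[:,0]),np.percentile(q[:,1],[1,99]),np.percentile(q[:,2],[1,99]))
    o=(h[...,0]>5)&(h[...,0]<16)&(h[...,1]>200)&(np.hypot(W[...,0]-495,W[...,1]-117)<25)&(W[...,2]<25);print(" dot",o.sum(),W[o].mean(0))
E
python3 chk.py
```

```text
scene red 142
 axis xy [-1.5 -1.1] tilt deg [-1.3 -0.1] z range [-15.7  51.6] pts x [-1.8 24.9] res 1.3726298591504493
 phone 422 164.93851582250915 [-73.3  70.5] [-29.6  33.4]
 dot 26 [493.3 115.7   7.1]
top red 67
 axis xy [-0.3  0.2] tilt deg [-0.6  0.7] z range [-3.1 55.7] pts x [15.5 27.1] res 0.6684747771211198
 phone 486 166.24981611659032 [-70.8  69.8] [-30.6  33.8]
 dot 0 [nan nan nan]chk.py:13: RuntimeWarning: Mean of empty slice.
  o=(h[...,0]>5)&(h[...,0]<16)&(h[...,1]>200)&(np.hypot(W[...,0]-495,W[...,1]-117)<25)&(W[...,2]<25);print(" dot",o.sum(),W[o].mean(0))
  ret = um.true_divide(
```

```bash
python3 - <<'E'
from h import *
np.set_printoptions(precision=3,suppress=True)
t,r=rel(*goal(*SPOT,back=1.5,lat=-.3,up=1));print(t,r)
E
```

```text
[1.664 1.666 0.022] [-0.002  0.001  0.001]
```

Apply this small correction, then hold the picture still for over a second.

Emit:
send_path(segments=[1,1,0,0,0,0,1.7,1.7,0,-0.002,0,0,1.7,1.7,0,-0.002,0,0])

```text
clock: 8.0
position: [485.7, 109.6, 245.3]
ee_rot: [0.714, -0.651, 0.04, -0.256]
contact_force: [0.2, -0.3, -1.8]
gripper_width: 52.7
grasp_force: 63.4
```

Emit:
send_path(segments=[0,0,0,0,0,0,0,0,0,0,0,0,0,0,0,0,0,0,0,0,0,0,0,0,0,0,0,0,0,0,0,0,0,0,0,0,0,0,0,0,0,0,0,0,0,0,0,0,0,0,0,0,0,0,0,0,0,0,0,0])

```text
clock: 9.0
position: [485.8, 109.7, 245.4]
ee_rot: [0.714, -0.651, 0.04, -0.256]
contact_force: [0.6, -0.8, -1.7]
gripper_width: 52.3
grasp_force: 63.4
```

Emit:
send_path(segments=[0,0,0,0,0,0,0,0,0,0,0,0,0,0,0,0,0,0,0,0,0,0,0,0,0,0,0,0,0,0,0,0,0,0,0,0,0,0,0,0,0,0,0,0,0,0,0,0])

```text
clock: 9.8
position: [485.9, 109.7, 245.4]
ee_rot: [0.714, -0.651, 0.04, -0.256]
contact_force: [0.1, 0.7, -1.4]
gripper_width: 52.4
grasp_force: 63.4
```

```bash
python3 - <<'E'
from h import *
np.set_printoptions(precision=3,suppress=True)
t,r=rel(*goal(*SPOT,back=1.5,lat=-.3,up=1));print(t,r)
t,r=rel(*goal(*SPOT,back=1.5,lat=-.3,up=1,panel=True));print(t,r,arm.read_state()["joints"])
E
```

```text
[ 0.116  0.111 -0.098] [-0.     0.001  0.001]
[ 1.616 -0.388 -0.099] [0.    0.001 1.572] [ 0.483 -0.044 -0.53  -0.178 -0.576 -0.266]
```

Emit:
send_path(segments=[0,0,0,0,0,0.1,0.2,0,0,0,0,0.24,0.3,0,0,0,0,0.39,0.5,-0.1,0,0,0,0.54,0.7,-0.1,0,0,0,0.69,0.8,-0.2,0,0,0,0.84,1,-0.2,0,0,0,0.99,1.2,-0.3,0,0,0,1.14,1.3,-0.3,0,0,0,1.28,1.5,-0.4,0,0,0,1.42])

```text
clock: 10.8
position: [486.4, 108.3, 245.1]
ee_rot: [-0.114, 0.959, 0.137, 0.22]
contact_force: [-0.2, -0.0, -1.7]
gripper_width: 52.2
grasp_force: 63.4
```

```bash
python3 - <<'E'
from h import *
np.set_printoptions(precision=3,suppress=True)
t,r=rel(*goal(*SPOT,back=1.5,lat=-.3,up=1,panel=True));print(t,r,arm.read_state()["joints"])
E
```

```text
[ 0.031 -0.126 -0.091] [0.001 0.    0.146] [ 0.478 -0.043 -0.527 -0.182 -0.578 -1.684]
```

Emit:
send_path(segments=[0,0,0,0,0,0.08,0,0,0,0,0,0.14,0,0,0,0,0,0.15,0,0,0,0,0,0.15,0,0,0,0,0,0.15,0,0,0,0,0,0.15])

```text
clock: 11.4
position: [486.4, 108.3, 245.1]
ee_rot: [-0.045, 0.965, 0.153, 0.209]
contact_force: [0.0, 0.2, -2.5]
gripper_width: 52.1
grasp_force: 63.4
```

```bash
python3 - <<'E'
from h import *
np.set_printoptions(precision=3,suppress=True)
t,r=rel(*goal(*SPOT,back=1.5,lat=-.3,up=1,panel=True));print(t,r)
im,d=viewer.get_image("wrist");im2,d2=viewer.get_image("scene")
a=cv2.resize(im[245:365,200:345],(483,400),interpolation=cv2.INTER_CUBIC);b=cv2.resize(im2[130:270,250:361],(317,400),interpolation=cv2.INTER_CUBIC)
cv2.imwrite("pics/s5.png",np.hstack([a,b]))
E
python3 chk.py 2>/dev/null
```

```text
[ 0.    -0.111 -0.104] [0.001 0.    0.002]
scene red 159
 axis xy [-5.8 -1.8] tilt deg [1.  0.1] z range [-12.1  51.6] pts x [-2.1 22.3] res 1.4217257443684024
 phone 425 164.90341436293156 [-73.   70.6] [-28.8  33.4]
 dot 26 [493.3 115.7   7.1]
top red 103
 axis xy [-4.2  0.3] tilt deg [0.5 0.9] z range [-3.  55.3] pts x [10.5 23.7] res 0.6966393654117117
 phone 486 166.2516174602773 [-70.8  69.6] [-30.1  34.7]
 dot 0 [nan nan nan]
```

View pics/s5.png

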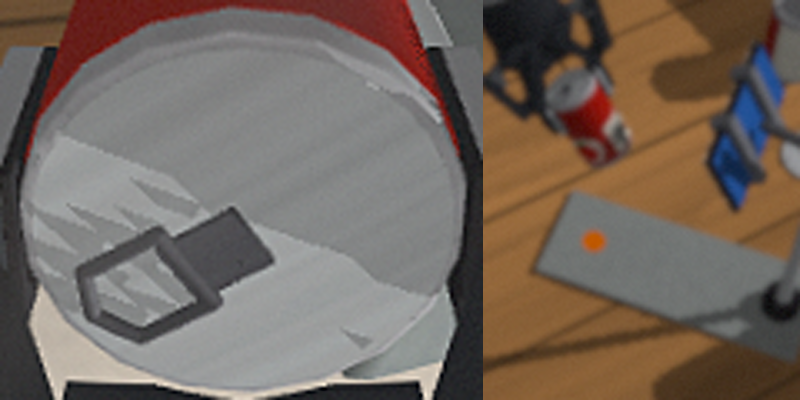

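The white panel now faces the phone and the lid ring hasn't moved in the grip. The axis reads about 2 mm too far from the lens, so I'll make a small correction, settle, and hold.

Emit:
send_path(segments=[-0.8,0.5,0,0,0,0,-1.6,1.1,0,0,0,0,-1.6,1.1,0,0,0,0,-1.6,1.1,0,0,0,0,-1.6,1.1,0,0,0,0,-1.6,1.1,0,0,0,0,-1.6,1.1,0,0,0,0,-1.6,1.1,0,0,0,0,-1.6,1.1,0,0,0,0,-1.6,1.1,0,0,0,0])

```text
clock: 12.6
position: [487.7, 109.4, 246.2]
ee_rot: [-0.045, 0.965, 0.153, 0.209]
contact_force: [0.5, -0.1, -1.6]
gripper_width: 52.0
grasp_force: 63.4
```

Emit:
send_path(segments=[0,0,0,0,0,0,0,0,0,0,0,0,0,0,0,0,0,0,0,0,0,0,0,0,0,0,0,0,0,0,0,0,0,0,0,0])

```text
clock: 13.2
position: [487.7, 109.4, 246.1]
ee_rot: [-0.045, 0.965, 0.153, 0.209]
contact_force: [0.6, 0.2, -1.7]
gripper_width: 52.6
grasp_force: 63.4
```

```bash
python3 -c "
from bench import arm
print(arm.job_done())"
```

```text
the job is handed in; nothing more can be done
None
```

I held the red tin over the orange dot at about 16 cm from the lens, showed the picture still for over a second, then turned it a quarter turn to the use-by panel, and handed in at 13.2 s with it still gripped and motionless; the hand-in returned no verdict.

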